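# Plug the gas tube into the push-in coupling

### The arm

A 6-joint arm with a two-finger parallel gripper is mounted at the origin on the work surface. World frame = base frame: x ahead of the robot, y to its left, z up, the work surface at z = 0. Lengths are in m, angles in degrees, forces in N, time in s.
With the tool pointing down it reaches from about 0.4 to 0.825 m from the base axis. Payload 7 kg.
Tool frame: the origin (TCP) lies on the centre line of the jaws, within the pads' length; the fingertips stand 11 mm ahead of it and the grasp point (between the pads) lies 8 mm behind it (bot.tips_ahead is the z of the fingertips in the tool frame, in m); z points along the fingers, y is the line along which they close (so a half turn about z gives the same grasp; the last joint's range is limited). The gripper opens to 85 mm and grips with 20 to 120 N. Pads are 22 mm wide; open, the fingers measure 114 mm over their backs; the gripper's body (76 mm by 85 mm) begins 54 mm behind the grasp point. The pads swing forward as they close: fully open they stand 13 mm farther back than shut.
Start: joints at [81.996, 20.546, 0.682, 0, -70.136, -16.507], TCP at [0.28, 0.614, 0.242] pointing down, gripper open.
Joint ranges: [-176.03, 176.03], [-82.01, 121.73], [-58.28, 71.71], [-173.87, 95.51], [-174.79, -0.11], [-173.66, 173.66]. Speed limits (degrees/s): [136.94, 136.94, 172.46, 180, 180, 180].

### API

Orientations are given as [roll, pitch, yaw] about the fixed x, y, z axes, in that order (R = Rz(yaw) Ry(pitch) Rx(roll)).
In Python, from plant import sensors, imaging, job, finder, bot gives the robot as it stands.
- The arm moves only by the shell command python3 -m handwheel 'ROWS' [FORCE]. ROWS is JSON, a list of rows, each a list of 3 entries, a list of its own where there are three numbers: the shift along the tool's x, y, z in cm, then the turn about the tool's z in degrees, then the closure in counts, from 0 (fully open) to 255 (shut). In form: [[[tx, ty, tz], spin, jaw], ...]. A call has 1 to 20 rows; each row is the pose to reach, as a shift and turn from the pose commanded when the call began, along the tool's axes at that moment; what a row does not reach only later rows make up. A row lasts 1/10 s, in which the tool goes at most 50 mm and 8.59 degrees, less where a joint would pass 70% of its speed; a pose out of reach is approached as far as the arm can. A call with a gripper value outside its range is refused whole. The fingers move at their own pace and stop on an object; FORCE is the grip in N (left out, the last holds). Time passes only in rows, so rows that repeat a pose let the fingers close. It gives the time, the measured TCP pose, the force, the opening and the grip force at its end, in the units of the state.
- sensors.state(): the state, without advancing time (a new reading comes with each control period).
- imaging.camera(name): name is "scene" or "top" or "wrist"; returns the picture (420x560x3 uint8, red, green, blue); there is no depth.
- imaging.get_calibration(name): a dict with "fx", "fy", "cx", "cy" (pixels), "world_from_camera" (4x4, takes a point from camera to world coordinates). Camera axes: x right, y up, looking along -z (the intrinsics and any distortion apply to the point x, -y, -z); pixel columns grow to the right and rows downward; lengths in m; the calibration is good to about 2 mm. A picture is of the moment at which its call begins: read the wrist's pose just before it. get_calibration takes no time and is no camera call; for the wrist camera it gives the pose at the moment of the call.
- job.hand_in(): hands the job in; it is judged then, once.
Trained networks look in the newest picture that a camera, given by its name, has taken for a name from the list of things; names that differ only in an ending like _2 or _b are one class to them, and where a whole thing is asked for, a point or a joint stands for the part that bears it (a point fixed in the world has none). Each returns a list of dicts, best first, with "conf" (0 to 1); they miss things now and then, are a little off and sometimes report something else, mostly with a low value. They report only what shows in the picture. A call takes as long as a camera call. They do not tell look-alikes from the thing itself.
- finder.boxes_of(query, camera): "rect" ([left, top, width, height] in pixels, round what is visible of it).
The state is a dict: "time": time; "q": joint angles; "joint_velocities": joint speeds; "joint_torque": joint torques, N m; "tool_pos": TCP position; "tcp_rot": TCP orientation; "wrist_force": force on the tool from outside, world axes, zero at the start; "moment": the same for the moment, N m; "opening": opening from 0.0 (shut) to 1.0 (fully open); "grasp_force": force on a finger pad.
Only numpy, scipy, OpenCV 4.12 (cv2) and the standard library are available. Lean on these libraries where they do the work, as an engineer would, in place of code of your own. Each camera call takes 0.05 s, during which the arm holds its last target. There are 200 camera calls.

### The job

Take the grooved steel tube with the ridged sleeve grip out of the rack and push it upright, gently and by feel, into the open push-in coupling on the gas block until it clicks past the grip, fully home, so that it holds the gas valve inside open, without driving the sprung coupling right down to the bottom of its travel. Then, still holding the tube, give it a gentle upward tug so that the coupling visibly rises a few millimetres on its spring, which proves that the grip holds, and let go of it. Leave everything else as it stands.

Things in the scene. Friction and masses are not known exactly. Their poses are not given: they have to be found in the camera images.
- tube: Rigid steel tube to plug in: Ø14 mm, 145 mm long, about 110 g, upright in one of the rack's holes. A grey ridged sleeve grip Ø24 mm covers it from 100 to 145 mm above its foot: hold it there. Origin: centre of the foot; z runs up along the tube.
- foot (a point): Centre of the tube's foot. The lower end is a cone (Ø8 mm at the foot, Ø14 mm at 4 mm), then a full-width land up to 5 mm, then a groove (Ø9 mm, 5 to 13 mm above the foot) into which the coupling's grip snaps.
- rack: White plastic rack block 60 x 210 x 60 mm, fixed, with three blind holes (about Ø16 mm, 45 mm deep, 75 mm apart along its y) in its top. The tube and two other rods stand in them with about 1 mm play, feet 15 mm above the table, in any order. Origin: centre of the underside.
- dock: Fixed aluminium gas block 100 x 190 x 35 mm with two couplings on top, 90 mm apart along its y: the open one at its y = +45 mm, and at y = -45 mm one shut by a black cap (top 113 mm above the table), not used. Origin: centre of the underside; z up.
- mouth (a point): Centre of the open coupling's mouth, 112 mm above the table at rest; bore Ø16 mm. Inside, unseen: spring-loaded dogs (the grip) and, below them, the valve and its hard stop. Their depth differs between couplings: at home the foot stands 24 to 48 mm below the mouth, and nothing outside shows how deep. The cone meets the dogs when the foot is about 10 mm short of home.
- coupling: The open coupling: vertical steel sleeve Ø32 mm with a black ring at its mouth, which is its origin. It rides on a spring, only up and down: about 0.9 mm per N, at most 15 mm down (14 or more counts as driven to the bottom) and 8 mm up from rest. Keep the tube's contact forces under 25 N.
- collar (a point): Point on the coupling's axis at the lower edge of its black ring, 6.5 mm below the mouth. Feel of the grip: the push rises to 9 to 13 N (the coupling sinks 8 to 12 mm), then the dogs snap into the groove, the force falls suddenly by 5 N or more and the coupling springs back up. Gripped, the tube has about 1 mm of play; only more than 15 N pulls it out.
- valve (a joint): Opening of the gas valve inside the coupling, m: 0 shut, 0.004 pushed down onto its stop by the foot (tube home, then it takes over 3 N). When the tube is gripped and let go, the valve's light spring lifts it by its play and it stays about 0.003 open. Not visible from outside.
- rod_ball: Bystander: Ø14 mm plain steel rod, 124 mm tall with a Ø24 mm grey ball on top, standing in the rack. Origin: centre of its foot.
- rod_disc: Bystander: Ø14 mm plain steel rod, 111 mm tall with a flat grey disc Ø34 mm on top, standing in the rack. Origin: centre of its foot.
- cup_a: Bystander: clear plastic sample cup Ø52 mm, 58 mm high, near the rack. Origin: centre of its underside.
- cup_b: Bystander: as cup_a, near the rack.
- cup_c: Bystander: as cup_a, beside the gas block.
- bottle: Bystander: white reagent bottle Ø60 mm, 140 mm high. Origin: centre of its underside.
- spatula: Bystander: spatula 200 mm long lying on the bench. Origin: its middle, at the bench.
Mind the look-alikes: they are no part of the job. What is shaped like the tube but blue or purple is not meant. What is shaped like the dock but red is not meant.

How it is judged:
By the outcome, as a careful person would: the job done as asked, in the order asked, and still so for the second after the job is handed in, with the robot touching nothing.
It also fails if it takes over 51 s, if anything falls off the work surface, if the arm or the gripper's body presses on something with over 40 N, if the wrist force passes 120 N, or if a joint passes its speed limit or range.

## Working session

There is one attempt and no reset: what is moved stays moved. The work goes in short steps, Python scripts to look and compute and a shell command to move; the robot and the scene stay as the last step left them, time stands still between calls to the robot, and variables do not carry over. Pictures are saved under pics/ and viewed, at most 10 in all, crops included, and the job is handed in when it is done.

```bash
ls; mkdir -p pics; cat > h.py <<'E'
import numpy as np, cv2
from plant import sensors, imaging, job, finder, bot
def ray(cam,u,v,c=None):
    c=c or imaging.get_calibration(cam); T=np.array(c["world_from_camera"])
    d=T[:3,:3]@np.array([(u-c["cx"])/c["fx"],-(v-c["cy"])/c["fy"],-1]); return T[:3,3],d
def atz(cam,u,v,z,c=None):
    o,d=ray(cam,u,v,c); return o+d*(z-o[2])/d[2]
def proj(cam,p,c=None):
    c=c or imaging.get_calibration(cam); T=np.array(c["world_from_camera"])
    q=T[:3,:3].T@(np.array(p)-T[:3,3]); return c["cx"]-c["fx"]*q[0]/q[2], c["cy"]+c["fy"]*q[1]/q[2]
def tri(a,b):
    (o1,d1),(o2,d2)=a,b; A=np.c_[d1,-d2]; s=np.linalg.lstsq(A,o2-o1,rcond=None)[0]
    p,q=o1+s[0]*d1,o2+s[1]*d2; return (p+q)/2,np.linalg.norm(p-q)
def snap(cam,fn):
    im=imaging.camera(cam); cv2.imwrite("pics/"+fn,im[:,:,::-1]); return im
E
python3 - <<'E'
from h import *
print(sensors.state()); print(imaging.get_calibration("top")); print(imaging.get_calibration("scene").keys())
snap("scene","s1.png"); snap("top","t1.png")
for cam in ("top","scene"):
    for n in ("tube","rod_ball","rod_disc","dock","coupling","rack"):
        print(cam,n,[(np.round(b["rect"],1).tolist(),round(b["conf"],2)) for b in finder.boxes_of(n,cam)[:4]])
E
```

```text
pics
{'time': 0.0, 'q': array([ 8.19953963e+01,  2.05904497e+01,  6.31810008e-01, -2.01057316e-02,
       -7.01348232e+01, -1.65072729e+01]), 'joint_velocities': array([ 0.05291128,  0.02062701, -0.01150973,  0.04093503,  0.05354797,
       -0.01233701]), 'joint_torque': array([-8.55119026e-06, -5.83316302e+01,  2.93418539e+01,  6.93667889e+00,
       -5.76987251e-03,  1.39303896e-06]), 'tool_pos': array([0.27986977, 0.61372291, 0.24135991]), 'tcp_rot': array([ 1.79905019e+02, -8.43733301e-03, -2.45187171e+01]), 'wrist_force': array([-0.01553221, -0.00913978, -0.46124068]), 'moment': array([-0.02058486,  0.02592853,  0.04567544]), 'grasp_force': 0.0, 'opening': 1.001589602630334}
{'fx': 423.14658121925254, 'fy': 423.14658121925254, 'cx': 278.24169844817055, 'cy': 213.2162442828771, 'world_from_camera': array([[-0.02928553,  0.98964859, -0.14049211,  0.37027115],
       [-0.99936588, -0.03183673, -0.0159455 , -0.0408002 ],
       [-0.02025325,  0.13993605,  0.98995339,  1.22177143],
       [ 0.        ,  0.        ,  0.        ,  1.        ]])}
dict_keys(['fx', 'fy', 'cx', 'cy', 'worl
[... 299 characters left out ...]
4, 69.8], 0.8), ([302.6, 174.2, 77.3, 60.4], 0.68)]
top coupling [([319.9, 201.4, 17.2, 14.7], 0.71), ([329.8, 310.2, 18.2, 15.9], 0.64)]
top rack [([166.1, 188.0, 73.5, 30.7], 0.62), ([303.9, 172.6, 72.7, 62.4], 0.38)]
scene tube [([377.4, 201.7, 12.7, 54.9], 0.91), ([353.7, 235.7, 26.3, 71.3], 0.59), ([393.3, 251.1, 26.4, 72.5], 0.57)]
scene rod_ball [([335.0, 207.1, 17.0, 37.8], 0.69), ([221.7, 171.6, 19.1, 30.7], 0.43)]
scene rod_disc [([419.8, 229.8, 22.5, 36.9], 0.78)]
scene dock [([167.0, 167.4, 94.9, 66.9], 0.79), ([237.2, 121.0, 76.8, 57.6], 0.56)]
scene coupling [([223.0, 171.9, 19.2, 32.5], 0.66), ([284.8, 124.9, 14.7, 22.8], 0.65)]
scene rack [([321.3, 225.3, 125.1, 83.9], 0.77)]
```

```bash
cd pics; python3 -c "
import cv2,numpy as np
cv2.imwrite('both.png',cv2.resize(np.hstack([cv2.imread('s1.png'),cv2.imread('t1.png')]),(800,300),interpolation=cv2.INTER_AREA))"
```

```text
(no output)
```

View pics/s1.png

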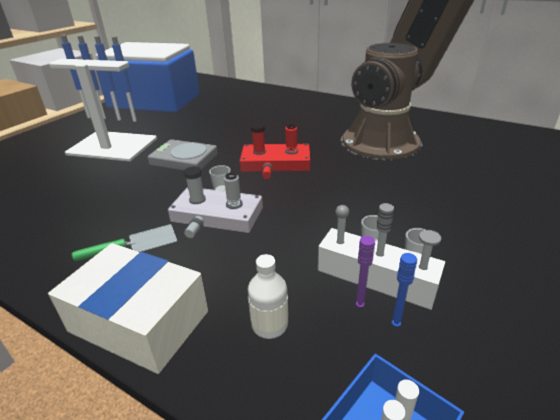

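View pics/t1.png

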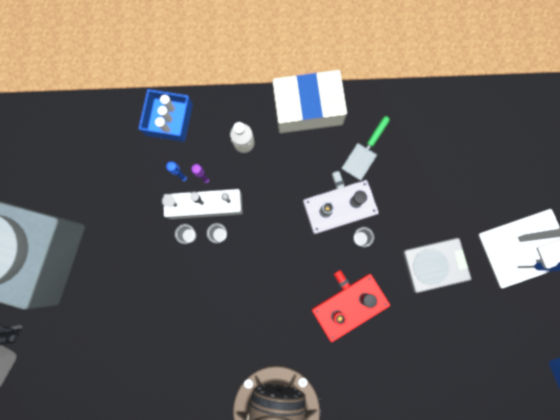

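The scene picture shows the steel tube in the rack's middle hole (top near 385,210; purple and blue decoys standing in front). The silver dock is at (217,205), with its open coupling at (232,178). In the top picture the tube top is near (195,197), the open mouth (327,209) and the cap (359,198).

```bash
python3 - <<'E'
from h import *
print("tube",tri(ray("top",195,197),ray("scene",385.5,208)), atz("top",195,197,.16),atz("scene",385.5,208,.16))
print("mouth",tri(ray("top",327,209),ray("scene",232,177)), atz("top",327,209,.112),atz("scene",232,177,.112))
print("cap",atz("top",359,198,.113)); print("ball",atz("scene",342,211,.13)); print("disc",atz("scene",430,237,.126))
print("ball",atz("top",226,197,.13)); print("disc",atz("top",169,202,.126))
print("purple",atz("top",198,170,.145),"blue",atz("top",173,167,.145))
for u,v in ((175,234),(222,232)): print("cups",atz("top",u+10,v,.058))
im=cv2.imread("pics/t1.png")[140:260,150:400]; cv2.imwrite("pics/t1c.png",cv2.resize(im,(800,384),interpolation=2))
c=imaging.get_calibration("wrist"); print(c["fx"],c["cx"],c["cy"]); T=np.array(c["world_from_camera"]); print(T.round(3)); print(bot.tips_ahead)
E
```

```text
tube (array([0.57036489, 0.18890616, 0.15627876]), np.float64(0.00019093419026840045)) [0.56969521 0.18801232 0.16      ] [0.57572352 0.19036539 0.16      ]
mouth (array([ 0.53690939, -0.15426752,  0.10408051]), np.float64(0.002910909917085308)) [ 0.53488283 -0.1522671   0.112     ] [ 0.54811087 -0.14671071  0.112     ]
cap [ 0.56144981 -0.23807867  0.113     ]
ball [0.57690559 0.11620682 0.13      ]
disc [0.57128617 0.2660967  0.126     ]
ball [0.57263498 0.112731   0.13      ]
disc [0.56494343 0.26424955 0.126     ]
purple [0.64407745 0.18324134 0.145     ] blue [0.65440853 0.24906413 0.145     ]
cups [0.48559304 0.23798353 0.058     ]
cups [0.48707695 0.10739467 0.058     ]
314.0468523894892 284.5650957501167 208.32331648926345
[[-0.414  0.87   0.268  0.349]
 [-0.91  -0.395 -0.122  0.583]
 [ 0.    -0.294  0.956  0.373]
 [ 0.     0.     0.     1.   ]]
0.011
```

View pics/t1c.png

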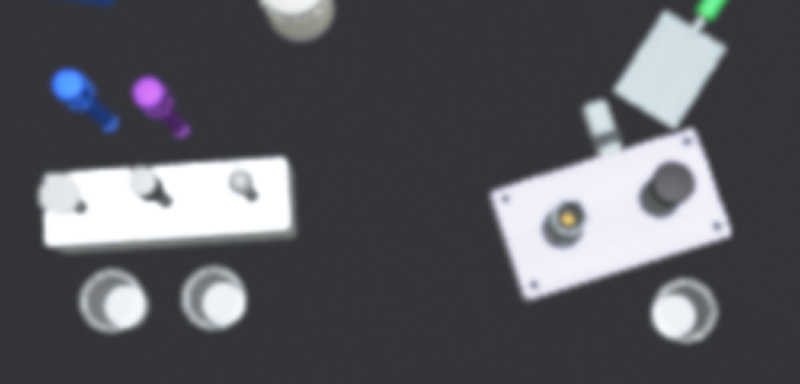

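```bash
python3 -m handwheel '[[[22,13.3,0],30,60],[[44,26.6,0],65.5,110],[[44,26.6,0],65.5,110],[[44,26.6,0],65.5,110],[[44,26.6,0],65.5,110],[[44,26.6,0],65.5,110],[[44,26.6,0],65.5,110],[[44,26.6,0],65.5,110],[[44,26.6,0],65.5,110],[[44,26.6,0],65.5,110],[[44,26.6,0],65.5,110],[[44,26.6,0],65.5,110],[[44,26.6,0],65.5,110],[[44,26.6,0],65.5,110],[[44,26.6,0],65.5,110]]'
python3 - <<'E'
from h import *
s=sensors.state(); print(s["tool_pos"],s["tcp_rot"],s["opening"],s["q"],s["time"])
np.save("c1.npy",imaging.get_calibration("wrist"),allow_pickle=True)
snap("wrist","w1.png")
for n in("tube","rod_ball","rod_disc"): print(n,[(np.round(b["rect"],1).tolist(),round(b["conf"],2)) for b in finder.boxes_of(n,"wrist")[:4]])
for p in ([.57,.189,.16],[.57,.189,.115],[.57,.189,.06]): print(proj("wrist",p))
E
```

```text
time: 2.2
tool_pos: [0.5695, 0.1907, 0.2424]
tcp_rot: [-180.0, 0.0, -89.9]
wrist_force: [-0.3, 0.4, 0.6]
opening: 0.567
grasp_force: 0.0
[0.5695151  0.1907229  0.24244542] [-1.79991216e+02  1.13980977e-02 -8.99127837e+01] 0.5671853760755047 [ 3.71359747e+01  1.35887339e+01 -9.09724768e+00 -4.12405737e-03
 -6.73001403e+01 -3.70471682e+01] 2.2
tube [([262.3, 181.7, 35.7, 55.2], 0.84), ([162.7, 218.6, 59.0, 80.2], 0.74), ([167.3, 169.3, 55.6, 56.6], 0.62)]
rod_ball [([264.4, 95.6, 30.8, 31.7], 0.59)]
rod_disc [([267.3, 248.9, 36.9, 52.6], 0.97), ([265.5, 183.4, 32.3, 49.0], 0.57), ([340.2, 122.3, 54.5, 52.9], 0.27)]
(np.float64(285.26545069010587), np.float64(219.87700070959002))
(np.float64(285.24048335818696), np.float64(202.48767786431816))
(np.float64(285.21904431655724), np.float64(187.55574931051962))
```

View pics/w1.png

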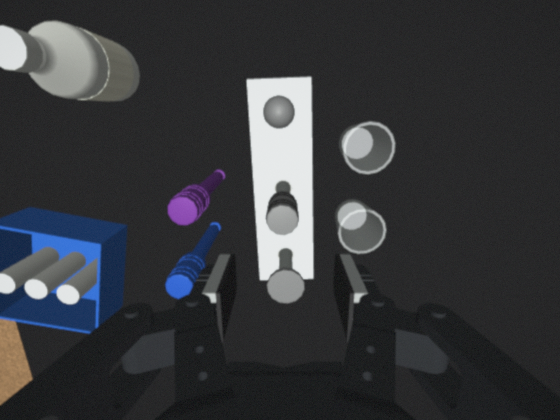

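The wrist picture shows the steel tube's top at (282.5,219), within 3 px of the prediction, ball rod above at (279,111), disc rod below at (286,286), and clear space for both fingers. Now the descent and closing.

```bash
python3 - <<'E'
from h import *
c=np.load("c1.npy",allow_pickle=True).item(); print(atz("wrist",282.5,219,.16,c))
E
python3 -m handwheel '[[[0.17,-0.25,2.5],0,110],[[0.17,-0.25,5],0,110],[[0.17,-0.25,7.5],0,110],[[0.17,-0.25,9.5],0,110],[[0.17,-0.25,11],0,110],[[0.17,-0.25,11.3],0,110],[[0.17,-0.25,11.3],0,110],[[0.17,-0.25,11.3],0,140],[[0.17,-0.25,11.3],0,170],[[0.17,-0.25,11.3],0,200],[[0.17,-0.25,11.3],0,255],[[0.17,-0.25,11.3],0,255],[[0.17,-0.25,11.3],0,255],[[0.17,-0.25,11.3],0,255],[[0.17,-0.25,11.3],0,255]]' 50
```

```text
[0.57175933 0.18883395 0.16      ]
time: 3.9
tool_pos: [0.5727, 0.1881, 0.1304]
tcp_rot: [-179.9, 0.0, -90.0]
wrist_force: [-2.3, 0.4, 5.5]
opening: 0.27
grasp_force: 48.7
```

```bash
python3 -m handwheel '[[[0,0,-1],0,255],[[0,0,-3],0,255],[[0,0,-6],0,255],[[0,0,-10],0,255],[[0,0,-13],0,255],[[0,0,-14],0,255],[[3,0.4,-14],0,255],[[7,0.9,-14],0,255],[[11,1.4,-14],0,255],[[15,1.9,-14],0,255],[[19,2.4,-14],0,255],[[23,2.9,-14],0,255],[[26.5,3.3,-14],0,255],[[28.8,3.6,-14],0,255],[[28.8,3.6,-14],0,255],[[28.8,3.6,-14],0,255],[[28.8,3.6,-14],0,255]]'
python3 - <<'E'
from h import *
s=sensors.state(); print(s["tool_pos"],s["tcp_rot"],s["opening"],s["q"],s["time"],s["wrist_force"])
np.save("c2.npy",imaging.get_calibration("wrist"),allow_pickle=True)
snap("wrist","w2.png"); snap("scene","s2.png"); snap("top","t2.png")
for n in("coupling","dock","mouth","foot","tube"): print(n,[(np.round(b["rect"],1).tolist(),round(b["conf"],2)) for b in finder.boxes_of(n,"wrist")[:4]])
t=s["tool_pos"]
for p in ([.537,-.152,.112],[t[0],t[1],t[2]-.115]): print(proj("wrist",p))
E
```

```text
time: 5.6
tool_pos: [0.5364, -0.0996, 0.2691]
tcp_rot: [180.0, 0.0, -90.0]
wrist_force: [-0.1, 0.6, -0.7]
opening: 0.27
grasp_force: 49.2
[ 0.53644896 -0.09964049  0.26911021] [ 1.79983546e+02  1.14670415e-02 -9.00031130e+01] 0.2703357985811466 [ 1.00482585e+01  7.38268277e+00 -1.33284465e+01 -1.51398033e-02
 -6.93030712e+01 -1.00460173e+01] 5.6 [-0.0509493   0.62520457 -0.67245268]
coupling [([539.6, 97.2, 19.7, 33.6], 0.93), ([260.6, 117.1, 35.1, 35.8], 0.87)]
dock [([180.2, 1.6, 152.7, 178.1], 0.58), ([425.5, 0.0, 134.5, 169.5], 0.58), ([56.3, 272.3, 97.5, 97.4], 0.42)]
mouth [([540.3, 97.8, 19.6, 27.5], 0.77), ([263.0, 116.8, 32.2, 34.5], 0.68)]
foot [([255.7, 206.9, 56.8, 139.5], 0.88)]
tube [([253.8, 206.3, 62.1, 140.5], 0.93)]
(np.float64(285.1108851575041), np.float64(138.74874745311251))
(np.float64(285.6519432914254), np.float64(208.26600150487255))
```

View pics/w2.png

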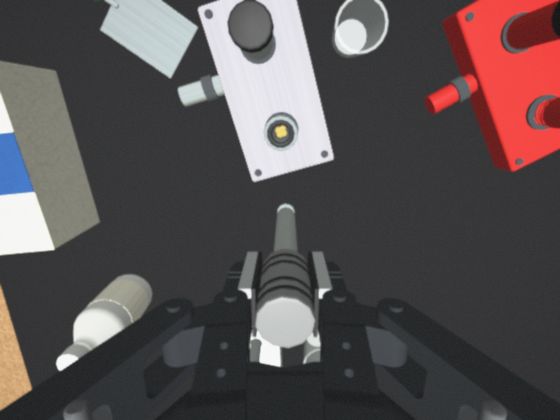

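The wrist picture shows the silver dock with the open mouth near (281,132), and the held tube's foot near (286,208). I'll enlarge both for accurate centres.

```bash
python3 - <<'E'
import cv2,numpy as np
im=cv2.imread("pics/w2.png")
a=cv2.resize(im[107:157,256:306],(500,500),interpolation=cv2.INTER_CUBIC); b=cv2.resize(im[195:245,261:291+0+0][:, :30],(300,500),interpolation=cv2.INTER_CUBIC)
o=np.hstack([a,b])
for k in range(0,500,100): cv2.line(o,(k,0),(k,8),(0,0,255),2); cv2.line(o,(0,k),(8,k),(0,0,255),2)
cv2.imwrite("pics/w2c.png",o)
E
```

```text
(no output)
```

View pics/w2c.png

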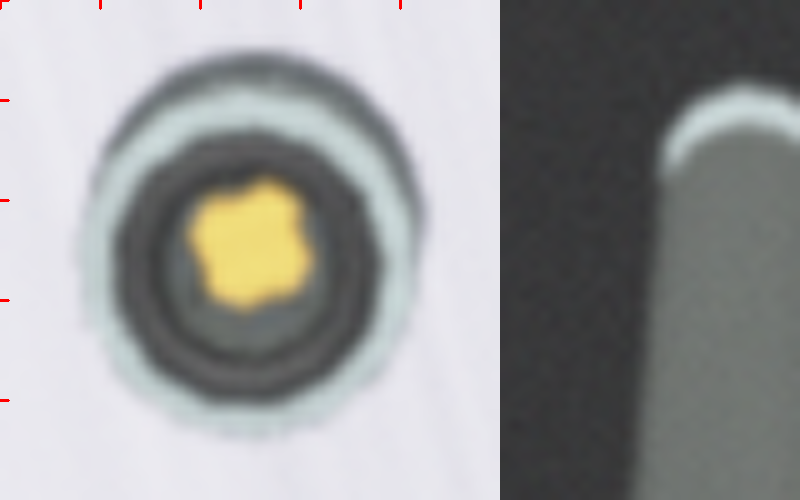

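The crop shows the black ring's outer edge centred at crop (248,266), i.e. pixel (280.4,133.1), with the bore concentric. The tube's left edge is near 276.5; I'll measure both edges numerically.

```bash
python3 - <<'E'
from h import *
c=np.load("c2.npy",allow_pickle=True).item()
im=cv2.imread("pics/w2.png").astype(float).mean(2)
t=np.array([.53645,-.09964,.26911])
for r in (206,209,213,217,222,227,232,238):
    row=im[r,262:312]; g=np.gradient(row); l=g[:25].argmax(); R=25+g[25:].argmin()
    th=82; 
    xs=np.arange(262,312); on=xs[row>th]
    # subpixel threshold crossing
    i=np.where(row>th)[0]; 
    if len(i)==0: continue
    a,b=i[0],i[-1]; la=a-(row[a]-th)/(row[a]-row[a-1]); rb=b+(row[b]-th)/(row[b]-row[b+1])
    print(r,262+la,262+rb,"mid",262+(la+rb)/2)
for h in (.1,.104,.115): print(proj("wrist",t-[0,0,.115]+[0,0,h-.1],c),end=" ")
f=t-[0,0,.115]
print("\nfoot guess",f,"edges at 4mm,foot front row",proj("wrist",f+[0,0.0,.0],c),proj("wrist",f+[0,-.004,0],c),proj("wrist",f+[0,-.007,.004],c),proj("wrist",f+[-.007,0,.004],c),proj("wrist",f+[.007,0,.004],c))
print("mouth w",atz("wrist",280.4,133.1,.112,c))
im3=cv2.imread("pics/t2.png"); im4=cv2.imread("pics/s2.png")
print("col",im[200:216,286].round(0))
E
```

```text
206 278.0062893081761 292.9770992366412 mid 285.49169427240867
209 276.2012195121951 294.50877192982455 mid 285.35499572100986
213 276.3875 294.45569620253167 mid 285.42159810126583
217 276.38666666666666 294.4852941176471 mid 285.43598039215686
222 275.7714285714286 294.7241379310345 mid 285.2477832512315
227 275.3766233766234 295.1764705882353 mid 285.27654698242935
232 274.93548387096774 295.5507246376811 mid 285.24310425432446
238 274.39473684210526 296.0 mid 285.1973684210526
(np.float64(285.49222609065873), np.float64(208.14950020830088)) (np.float64(285.50004482838455), np.float64(209.61195149188293)) (np.float64(285.5228151047798), np.float64(213.87100469326126)) 
foot guess [ 0.53645 -0.09964  0.15411] edges at 4mm,foot front row (np.float64(285.49222609065873), np.float64(208.14950020830088)) (np.float64(285.5027711154492), np.float64(203.46088288569098)) (np.float64(285.51890870137885), np.float64(201.2651912759997)) (np.float64(294.17685030622465), np.float64(209.62575084768253)) (np.float64(276.8236280003605), np.float64(209.59815275418146))
mouth w [ 0.54105515 -0.15679416  0.112     ]
col [ 57.  59.  67. 110. 168. 205. 199. 163. 127. 116. 115. 116. 115. 116.
 116. 116.]
```

```bash
python3 -m handwheel '[[[2,-0.2,0],0,255],[[4,-0.4,0.5],0,255],[[5.5,-0.47,1.5],0,255],[[5.88,-0.47,2.5],0,255],[[5.88,-0.47,3.2],0,255],[[5.88,-0.47,3.2],0,255],[[5.88,-0.47,3.2],0,255]]'
python3 - <<'E'
from h import *
s=sensors.state(); t=s["tool_pos"]; print(t,s["tcp_rot"],s["wrist_force"])
np.save("c3.npy",imaging.get_calibration("wrist"),allow_pickle=True)
im=snap("wrist","w3.png"); s4=snap("scene","s3.png")
print(proj("wrist",t-[0,0,.115]),proj("wrist",[t[0],t[1],.112]),proj("scene",[t[0],t[1],.112]))
m=proj("scene",[t[0],t[1],.112]); u,v=int(m[0]),int(m[1])
r=proj("wrist",[t[0],t[1],.112]); U,V=int(r[0]),int(r[1])
f=lambda a:cv2.resize(a[:,:,::-1],(400,400),interpolation=cv2.INTER_CUBIC)
cv2.imwrite("pics/c3.png",np.hstack([f(im[V-25:V+25,U-25:U+25]),f(s4[v-40:v+40,u-40:u+40])])); print(U,V,u,v)
E
```

```text
time: 6.7
tool_pos: [0.5412, -0.1585, 0.2372]
tcp_rot: [180.0, -0.0, -90.0]
wrist_force: [-0.1, 0.1, -0.6]
opening: 0.267
grasp_force: 49.2
[ 0.54118952 -0.15852553  0.23723613] [ 1.79982061e+02 -6.59998911e-03 -8.99853365e+01] [-0.13246818  0.13535081 -0.64249157]
(np.float64(286.02356069744246), np.float64(207.97169720024738)) (np.float64(285.9982443331427), np.float64(204.4366098229247)) (np.float64(229.51247206652795), np.float64(174.25800870013336))
285 204 229 174
```

View pics/c3.png

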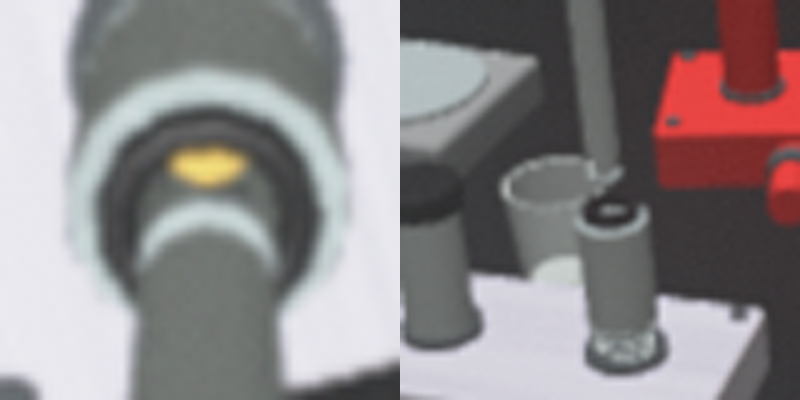

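The wrist crop shows the foot well centred left-right over the ring (208 against 210). Fore-aft I'll check numerically against both views.

```bash
python3 - <<'E'
from h import *
from scipy.optimize import brentq
c=np.load("c3.npy",allow_pickle=True).item(); X,Y,Z=.54119,-.15853,.23724; F=Z-.1154
# wrist: y from front-edge rows (min row = most -y)
ringrow=179+103/8-.44; landrow=179+200/8-.44
for nm,r,z,row in(("mouth",.0119,.112,ringrow),("foot",.007,F+.004,landrow)):
    print(nm,brentq(lambda y:proj("wrist",[X,y-r,z],c)[1]-row,Y-.03,Y+.03))
im=cv2.imread("pics/w3.png"); g=im.astype(float).mean(2); print(g[186:210,285].round(),im[186:206,285,0])
# scene: profile rows
s=cv2.imread("pics/s3.png").astype(float).mean(2)
for r in (140,148,156,162,166,168,170,172): print(r,s[r,218:246].astype(int))
for r in (174,176,178,180,182,190): print(r,s[r,218:246].astype(int))
for n,p in(("foot",[X,Y,F]),("foot4",[X,Y,F+.004]),("up30",[X,Y,F+.03]),("mouth",[X,Y,.112]),("y+1",[X,Y+.001,.112]),("x+1",[X+.001,Y,.112])): print(n,np.round(proj("scene",p),2))
E
```

```text
mouth -0.15819473585695118
foot -0.15654179335106969
[124. 156. 196. 210. 205. 181. 109.  68.  92. 100.  85. 102. 154. 189.
 192. 175. 127. 134. 183. 207. 199. 157. 125. 115.] [125 158 200 214 210 186 112  69  93 100  82  76  96 118 123 114 104 134
 186 211]
140 [ 54  55  53  54  63  84 103 106 105 104 100  89  63  52  52  54  53  53
  52  53  52  53  52  52  53  51  54  53]
148 [ 55  54  56  55  54  63  86 105 107 106 104 102  88  63  56  55  54  55
  53  53  55  52  53  54  76 108 123 122]
156 [ 57  56  56  56  57  55  67  92 106 107 107 104  99  85  62  55  55  55
  56  54  55  56  76 110 123 122 122 123]
162 [ 56  56  56  58  57  55  57  73 101 107 108 106 103  97  84  58  56  56
  55  55  55  59  69  73  73  72  71  72]
166 [124 136 136 134 136 136 131 122 134 143 110 107 105  97  80  60  56  56
  56  55  54  57  66  73  73  73  72  71]
168 [113 112 114 115 115 116 116 119 139 160 129 112 117 134 138  98  59  57
  57  56  57  55  64  72  71  71  73  72]
170 [113 113 114 114 115 115 116 116 118 122 120 124 122 107  74  59  57  55
  58  55  56  58  62  71  71  72  72  71]
172 [111
[... 250 characters left out ...]
 129 133 129  96  57  52  61  93 117 113 107  90  65  52
  96 138 113  62  56  58  56  57  57  57]
178 [127 129 129 130 130 139 159 147  89  61  54  52  53  51  50  57  73 111
 150 154 110  63  55  57  57  57  58  57]
180 [128 129 128 129 129 125 123 138 152 159 156 146 145 142 141 149 148 137
 122  99  83  65  56  58  57  57  58  58]
182 [128 128 127 130 131 127 116 103 103 106 107 106 109 108 106 104 103 100
  99  96  86  68  59  58  57  58  58  58]
190 [208 207 205 202 201 194 188 159 107 102 105 107 106 106 106 106 103 101
 101  98  93  84  65  57  57  58  58  57]
foot [229.04 170.22]
foot4 [228.85 168.56]
up30 [227.56 157.57]
mouth [229.51 174.26]
y+1 [229.89 174.37]
x+1 [229.23 174.46]
```

```bash
python3 -m handwheel '[[[0.03,0.02,0.3],0,255],[[0.03,0.02,0.6],0,255],[[0.03,0.02,0.9],0,255],[[0.03,0.02,1.1],0,255],[[0.03,0.02,1.2],0,255],[[0.03,0.02,1.3],0,255],[[0.03,0.02,1.3],0,255]]'
python3 - <<'E'
from h import *
S=[]
im=snap("wrist","w4.png");s=snap("scene","s4.png")
for i in range(3): x=sensors.state(); print(x["tool_pos"].round(4),x["wrist_force"].round(2),x["moment"].round(3))
f=lambda a:cv2.resize(a[:,:,::-1],(400,400),interpolation=cv2.INTER_CUBIC)
cv2.imwrite("pics/c4.png",np.hstack([f(im[179:229,260:310]),f(s[145:195,205:255])]))
E
```

```text
time: 7.5
tool_pos: [0.5409, -0.1593, 0.2242]
tcp_rot: [180.0, -0.0, -90.0]
wrist_force: [-0.3, -0.7, -0.8]
opening: 0.267
grasp_force: 49.2
[ 0.541  -0.1592  0.2244] [-0.    0.44 -1.03] [-0.071 -0.034  0.016]
[ 0.541  -0.1592  0.2244] [-0.    0.44 -1.03] [-0.071 -0.034  0.016]
[ 0.541  -0.1592  0.2244] [-0.    0.44 -1.03] [-0.071 -0.034  0.016]
```

View pics/c4.png

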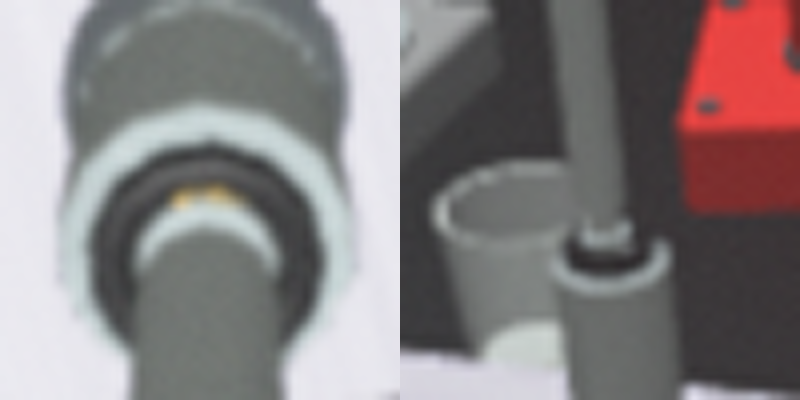

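The crops show the tube about 3 mm into the mouth without contact, centred left-right (208 vs 208.5), and about 0.7 mm off towards +y. I'll correct that and descend to 14 mm.

```bash
python3 -m handwheel '[[[0.07,0,0],0,255],[[0.07,0,0.2],0,255],[[0.07,0,0.4],0,255],[[0.07,0,0.6],0,255],[[0.07,0,0.6],0,255]]'; python3 -m handwheel '[[[0,0,0.2],0,255],[[0,0,0.4],0,255],[[0,0,0.5],0,255],[[0,0,0.5],0,255]]'
```

```text
time: 8.1
tool_pos: [0.5408, -0.1598, 0.2178]
tcp_rot: [180.0, 0.0, -90.0]
wrist_force: [0.2, 0.7, -0.9]
opening: 0.267
grasp_force: 49.3
time: 8.5
tool_pos: [0.5409, -0.1599, 0.213]
tcp_rot: [180.0, 0.0, -90.0]
wrist_force: [-0.5, 0.8, -1.8]
opening: 0.267
grasp_force: 49.3
```

```bash
for i in 1 2 3; do python3 -m handwheel '[[[0,0,0.1],0,255],[[0,0,0.2],0,255],[[0,0,0.2],0,255]]' | grep -E 'pos|wrist'; done
```

```text
tool_pos: [0.5409, -0.1599, 0.2111]
wrist_force: [0.3, 1.4, -0.8]
tool_pos: [0.5409, -0.1599, 0.2092]
wrist_force: [-1.0, 0.9, -1.1]
tool_pos: [0.5409, -0.1599, 0.2071]
wrist_force: [-1.7, 1.2, -0.7]
```

```bash
for i in 1 2 3; do python3 -m handwheel '[[[-0.01,0.01,0.1],0,255],[[-0.01,0.01,0.2],0,255],[[-0.01,0.01,0.2],0,255]]' | grep -E 'pos|wrist'; done
```

```text
tool_pos: [0.5408, -0.1598, 0.2051]
wrist_force: [0.1, 0.7, -0.6]
tool_pos: [0.5408, -0.1597, 0.2031]
wrist_force: [0.2, 0.6, -0.2]
tool_pos: [0.5407, -0.1596, 0.2012]
wrist_force: [0.2, 1.1, -1.4]
```

Foot now about 26 mm deep, still free. Continuing.

```bash
for i in 1 2 3; do python3 -m handwheel '[[[0,0,0.1],0,255],[[0,0,0.2],0,255],[[0,0,0.2],0,255]]' | grep -E 'pos|wrist'; done
```

```text
tool_pos: [0.5407, -0.1596, 0.1992]
wrist_force: [-0.4, 1.4, -1.1]
tool_pos: [0.5407, -0.1596, 0.1972]
wrist_force: [0.1, 1.0, -0.5]
tool_pos: [0.5406, -0.1596, 0.1951]
wrist_force: [0.2, 1.3, -1.4]
```

```bash
for i in 1 2 3; do python3 -m handwheel '[[[0,0,0.1],0,255],[[0,0,0.2],0,255],[[0,0,0.2],0,255]]' | grep -E 'time|pos|wrist'; done
```

```text
time: 11.5
tool_pos: [0.5407, -0.1596, 0.1933]
wrist_force: [0.0, 2.1, 0.5]
time: 11.8
tool_pos: [0.5408, -0.1596, 0.1914]
wrist_force: [0.3, 1.4, 1.6]
time: 12.1
tool_pos: [0.5409, -0.1596, 0.1895]
wrist_force: [-0.4, 0.9, 4.3]
```

Contact with the dogs at about TCP z 0.194. Now in smaller steps.

```bash
for i in 1 2; do python3 -m handwheel '[[[0,0,0.1],0,255],[[0,0,0.2],0,255],[[0,0,0.2],0,255]]' | grep -E 'time|pos|wrist'; done
```

```text
time: 12.4
tool_pos: [0.541, -0.1597, 0.1875]
wrist_force: [-0.1, 2.0, 6.1]
time: 12.7
tool_pos: [0.5411, -0.1597, 0.1857]
wrist_force: [-1.0, 2.5, 6.6]
```

```bash
python3 -m handwheel '[[[0,0,0.1],0,255],[[0,0,0.1],0,255]]' | grep -E 'time|pos|wrist'
```

```text
time: 12.9
tool_pos: [0.5411, -0.1598, 0.1848]
wrist_force: [0.4, 2.6, 6.4]
```

```bash
for i in 1 2 3; do python3 -m handwheel '[[[0,0,0.1],0,255],[[0,0,0.1],0,255]]' | grep -E 'pos|wrist'; done
```

```text
tool_pos: [0.5411, -0.1598, 0.1839]
wrist_force: [-0.2, 2.3, 8.3]
tool_pos: [0.5411, -0.1598, 0.183]
wrist_force: [-1.0, 1.3, 6.9]
tool_pos: [0.5406, -0.1596, 0.1811]
wrist_force: [-0.0, 1.3, 2.5]
```

The force fell suddenly from about 8 to 2.5 N, which is the click. I'll push on gently to seat it on the stop.

```bash
for i in 1 2 3; do python3 -m handwheel '[[[0,0,0.1],0,255],[[0,0,0.1],0,255]]' | grep -E 'pos|wrist'; done
```

```text
tool_pos: [0.5407, -0.1597, 0.1802]
wrist_force: [-0.4, 2.3, 2.9]
tool_pos: [0.5407, -0.1596, 0.1793]
wrist_force: [-0.9, 2.3, 4.3]
tool_pos: [0.5407, -0.1597, 0.1784]
wrist_force: [-0.9, 3.1, 7.0]
```

```bash
python3 -m handwheel '[[[0,0,-0.2],0,255],[[0,0,-0.4],0,255],[[0,0,-0.6],0,255],[[0,0,-0.8],0,255],[[0,0,-0.8],0,255]]' | grep -E 'time|pos|wrist'; for i in 1 2; do python3 -m handwheel '[[[0,0,-0.1],0,255],[[0,0,-0.2],0,255],[[0,0,-0.2],0,255]]' | grep -E 'pos|wrist'; done
```

```text
time: 14.6
tool_pos: [0.5405, -0.1595, 0.1861]
wrist_force: [1.2, 1.6, -2.0]
tool_pos: [0.5405, -0.1595, 0.188]
wrist_force: [2.3, 1.1, -3.7]
tool_pos: [0.5404, -0.1595, 0.19]
wrist_force: [1.7, 1.9, -5.7]
```

The coupling is pulled up with about 4.7 N (about 4 mm) and holds. I'll hold briefly with a picture, lower to neutral and release.

```bash
python3 -m handwheel '[[[0,0,-0.05],0,255],[[0,0,-0.05],0,255],[[0,0,-0.05],0,255],[[0,0,-0.05],0,255],[[0,0,-0.05],0,255]]' | grep -E 'time|pos|wrist'
python3 -c "
from h import *
snap('scene','s5.png')"
python3 -m handwheel '[[[0,0,0.1],0,255],[[0,0,0.2],0,255],[[0,0,0.3],0,255],[[0,0,0.4],0,255],[[0,0,0.5],0,255],[[0,0,0.5],0,255],[[0,0,0.5],0,255]]'
```

```text
time: 15.7
tool_pos: [0.5405, -0.1596, 0.1907]
wrist_force: [1.4, 1.1, -5.5]
time: 16.45
tool_pos: [0.5407, -0.1597, 0.186]
tcp_rot: [-180.0, -0.0, -90.0]
wrist_force: [-0.7, 1.0, -0.7]
opening: 0.27
grasp_force: 49.7
```

Neutral. Release and take a picture before retreating.

```bash
python3 -m handwheel '[[[0,0,0],0,160],[[0,0,0],0,140],[[0,0,0],0,120],[[0,0,0],0,110],[[0,0,0],0,110],[[0,0,0],0,110]]' | grep -E 'time|open|wrist|grasp'
python3 -m handwheel '[[[0,0,-1],0,110],[[0,0,-3],0,110],[[0,0,-6],0,110],[[0,0,-9],0,110],[[0,0,-12],0,110],[[0,0,-12],0,110],[[0,0,-12],0,110]]'
python3 -c "
from h import *
a=cv2.imread('pics/s5.png'); b=snap('scene','s6.png')[:,:,::-1]
f=lambda a:cv2.resize(a[110:210,180:280],(400,400),interpolation=cv2.INTER_CUBIC)
cv2.imwrite('pics/c6.png',np.hstack([f(a),f(b)]))"
```

```text
time: 17.05
wrist_force: [-0.3, -0.0, 0.1]
opening: 0.569
grasp_force: 0.0
time: 17.75
tool_pos: [0.5409, -0.1596, 0.3071]
tcp_rot: [-179.9, 0.0, -90.0]
wrist_force: [0.0, 0.4, -0.7]
opening: 0.566
grasp_force: 0.0
```

View pics/c6.png

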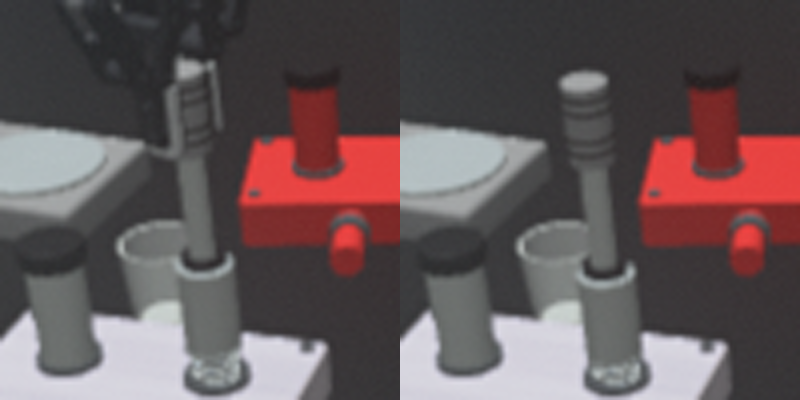

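The left crop (during the tug) shows the coupling's lip at row 258, against 266 in the right crop after release. It rose on its spring, and the tube now stands alone in it, upright, with the gripper clear.

```bash
python3 -c "
from h import *
print(job.hand_in())"
```

```text
the job is handed in; nothing more can be done
None
```

The tube clicked into the open coupling and, by feel, was pushed home (peak push about 9 N). It held an upward tug of about 4.7 N that raised the coupling about 4 mm; I then let go with the gripper clear and handed the job in at about 18 s, but no verdict came back and the valve itself can't be seen.

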